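True a cart wheel: tighten three spokes by counted quarter turns

ROBOT

A 6-joint arm with a two-finger parallel gripper is mounted at the origin on a cart in front of the work surface, level with it; the furniture and walls round the work are solid. World frame = base frame: x ahead of the robot, y to its left, z up, the work surface at z = 0. Lengths are in mm, angles in rad, forces in N, time in s.
With the tool pointing down it reaches from about 350 to 875 mm from the base axis. Payload 4.2 kg.
Tool frame: the origin (TCP) lies at the very end of the fingers, on their centre line; the grasp point (between the pads) lies 19 mm behind it; z points along the fingers, y is the line along which they close (so a half turn about z gives the same grasp; the last joint's range is limited). The gripper opens to 85 mm and grips with 20 to 120 N. Pads are 22 mm wide; open, the fingers measure 114 mm over their backs; the gripper's body (76 mm by 85 mm) begins 54 mm behind the grasp point. The pads swing forward as they close: fully open they stand 13 mm farther back than shut.
Start: joints at [-0.848, 0.385, 0.008, 0, -1.194, -0.259], TCP at [279.605, -558.946, 203.512] pointing down, gripper open.
Joint ranges: [-3.14, 3.14], [-1.21, 2.06], [-1.07, 1.41], [-3.16, 2.05], [-2.99, -0.16], [-3.1, 3.1]. Speed limits (rad/s): [2.79, 2.79, 3.14, 3.14, 3.14, 3.14].

INTERFACE

Orientations are given as a unit quaternion [x, y, z, w].
In Python, from bench import arm gives the robot as it stands. The module is installed in compiled form; this text tells all that it offers.
- The arm moves only by the tool drive_tool, never from a script. Its argument "targets" is a list of rows, each a list of 5 numbers: the closure, from -1 (fully open) to 1 (shut), then the shift along the tool's x, y, z in mm, then the turn about the tool's z in degrees. In form: [[grip, tx, ty, tz, roll], ...]. A call has 1 to 12 rows; each row is the pose to reach, as a shift and turn from the pose commanded when the call began, along the tool's axes at that moment; what a row does not reach only later rows make up. A row lasts 1/10 s, in which the tool goes at most 50 mm and 8.59 degrees, less where a joint would pass 70% of its speed; a pose out of reach is approached as far as the arm can. A call with a gripper value outside its range is refused whole. The fingers move at their own pace and stop on an object; the grip force is fixed at half the most. Time passes only in rows, so rows that repeat a pose let the fingers close. It gives the time, the measured TCP pose, the force, the opening and the grip force at its end, in the units of the state.
- arm.read_state(): the state, without advancing time (a new reading comes with each control period).
- arm.get_image(name): name is "scene" or "top" or "wrist"; returns the picture (400x640x3 uint8, blue, green, red); there is no depth.
- arm.camera_params(name): a dict with "fov_y" (degrees; the focal length in pixels is half the picture's height over the tangent of half this angle, whatever the lens; pixels are square), "cx", "cy" (the principal point, pixels), "rvec" (rotation vector, rad) and "tvec" (3), from world to camera coordinates, as OpenCV has them; the wrist camera has in their place "tool_from_camera" (4x4, takes a point from camera to tool coordinates, whose origin is the TCP and whose axes are the flange's). Camera axes: x right, y down, z forward; pixel columns grow to the right and rows downward; lengths in mm; the calibration is good to about 2 mm. A picture is of the moment at which its call begins: read the wrist's pose just before it. camera_params takes no time and is no camera call.
- arm.job_done(): hands the job in; it is judged then, once.
The state is a dict: "clock": time; "joints": joint angles; "joint_vel": joint speeds; "joint_efforts": joint torques, N m; "position": TCP position; "ee_rot": TCP orientation; "contact_force": force on the tool from outside, world axes, zero at the start; "wrist_torque": the same for the moment, N m; "gripper_width": finger opening in mm; "grasp_force": force on a finger pad.
Only numpy, scipy, OpenCV 4.12 (cv2) and the standard library are available. Lean on these libraries where they do the work, as an engineer would, in place of code of your own. Each camera call takes 0.05 s, during which the arm holds its last target. There are 200 camera calls.

TASK

On the wheel stand, pull the rim true by tightening (clockwise, seen from outside the rim) the three square brass spoke nipples that stand out of it, in order from left to right: one quarter turn for the left one, two for the top one, letting go between the two, then one for the right one. Each should end, let go, with its red side facing the white tick at the front of the rim, not past it; leave the things lying about where they are.

Things in the scene. Friction and masses are not known exactly. Their poses are not given: they have to be found in the camera images.
- truing_stand: blue wheel stand, fixed to the bench: base plate 150 (x) x 220 (y) x 12 mm, with two upright fork plates (at x = -36 and +36 mm, 36 mm wide, up to z = 141 mm) that hold a bare aluminium cart wheel rim upright and locked, so that it does not turn. Origin: centre of the plate's underside; z up, -x is the front (towards the robot), +y the left.
- stand_axle (a point): centre of the wheel, 125 mm above the stand's origin, same axes; the axle lies along x. Rim: outer radius 100 mm, 36 mm wide. Ten spokes 36 degrees apart; three nipples stand out of the rim: one straight up, one 36 degrees to its left, one 36 degrees to its right. The other seven end in low dark caps and are left as they are.
- left_nipple_grip (a point): where to grip the left nipple, a brass square head 14x14 mm, 28 mm high: on its axis, 10 mm below its outer end, 18 mm above its foot, 26 mm outside the rim. z axis = turning axis, outward from the axle, leaning 36 degrees left (stand +y) from vertical. The frame turns with the nipple: x and y are square to its flats; the flat at -x, and that half of the end, is red. A dark collar 18 mm wide, 3 mm high lies on the rim below.
- left_nipple (a joint): angle of the left nipple (rad), growing clockwise seen from outside the rim, looking at the axle. 0: red flat faces the front and the white tick on the rim; starts within 0.25 of -1.57 (red to the right, one quarter turn to go). Turns with a steady friction of 0.1 N m, stays where it is left; no click or stop near these angles.
- top_nipple_grip (a point): where to grip the top nipple, a brass square head 14x14 mm, 28 mm high: on its axis, 10 mm below its outer end, 18 mm above its foot, 26 mm outside the rim. z axis = turning axis, outward from the axle, straight up. The frame turns with the nipple: x and y are square to its flats; the flat at -x, and that half of the end, is red. A dark collar 18 mm wide, 3 mm high lies on the rim below.
- top_nipple (a joint): angle of the top nipple (rad), growing clockwise seen from outside the rim, looking at the axle. 0: red flat faces the front and the white tick on the rim; starts within 0.25 of -3.14 (red at the back, two quarter turns to go); about -1.57 after the first. Turns with a steady friction of 0.1 N m, stays where it is left; no click or stop near these angles.
- right_nipple_grip (a point): where to grip the right nipple, a brass square head 14x14 mm, 28 mm high: on its axis, 10 mm below its outer end, 18 mm above its foot, 26 mm outside the rim. z axis = turning axis, outward from the axle, leaning 36 degrees right (stand -y) from vertical. The frame turns with the nipple: x and y are square to its flats; the flat at -x, and that half of the end, is red. A dark collar 18 mm wide, 3 mm high lies on the rim below.
- right_nipple (a joint): angle of the right nipple (rad), growing clockwise seen from outside the rim, looking at the axle. 0: red flat faces the front and the white tick on the rim; starts within 0.25 of -1.57 (red to the right, one quarter turn to go). Turns with a steady friction of 0.1 N m, stays where it is left; no click or stop near these angles.
- oil_seal: bystander, to be left alone: flat black rubber ring, 45 mm across, 8 mm high, lying on the front left of the stand's base plate. Origin: centre of its underside, z up.
- small_bearing: bystander, to be left alone: ball bearing ring, steel with black shield, 38 mm across, 10 mm high, lying on the front right of the stand's base plate. Origin: centre of its underside, z up.
- spanner: bystander, to be left alone: steel double-ended spanner, 155x26x6 mm, lying on the bench to the right. Origin: centre of its underside, z up.
- gear: bystander, to be left alone: grey steel gear wheel, 34 mm across, 14 mm high, lying on the bench at the front right. Origin: centre of its underside, z up.
- marker: bystander, to be left alone: black and white marker pen, 124 mm long, 16 mm thick, lying on the bench at the front left. Origin: centre of its underside, z up.
- white_cup: bystander, to be left alone: white cup, 80 mm across, 94 mm high, standing behind the stand. Origin: centre of its underside, z up.
- tape_roll: bystander, to be left alone: beige roll of tape, 90 mm across, 24 mm high, lying behind the stand. Origin: centre of its underside, z up.

How it is judged (in metres and radians):
On the way, in this order (a step that is already met when the one before it is completed fails the run):
1. the left nipple has had its one quarter turn and is let go, the top and right ones not yet turned (value of joint left_nipple between -0.2 and 0.2 rad and value of joint top_nipple between -3.54159 and -2.74159 rad and value of joint right_nipple between -1.9708 and -1.1708 rad and contact force between the fingers and left_nipple below 0.3 N), for 0.2 s.
2. the top nipple has had its first quarter turn and is let go, the right one not yet turned (value of joint left_nipple between -0.2 and 0.2 rad and value of joint top_nipple between -1.9708 and -1.1708 rad and value of joint right_nipple between -1.9708 and -1.1708 rad and contact force between the fingers and top_nipple below 0.3 N), for 0.2 s.
3. the top nipple has had its second quarter turn and is let go, the right one not yet turned (value of joint left_nipple between -0.2 and 0.2 rad and value of joint top_nipple between -0.2 and 0.2 rad and value of joint right_nipple between -1.9708 and -1.1708 rad and contact force between the fingers and top_nipple below 0.3 N), for 0.2 s.
4. the right nipple has had its one quarter turn and is let go (value of joint left_nipple between -0.2 and 0.2 rad and value of joint top_nipple between -0.2 and 0.2 rad and value of joint right_nipple between -0.2 and 0.2 rad and contact force between the fingers and right_nipple below 0.3 N), for 0.2 s.
At the end, for the whole second after the job is handed in: all three nipples at rest with the red flat facing the front tick within 0.2 rad (11 degrees), having been turned in the order left (one quarter), top (one quarter, let go, one quarter), right (one quarter); bystanders within 30 mm of where they lay (value of joint left_nipple between -0.2 and 0.2 rad and velocity of joint left_nipple between -0.05 and 0.05 rad/s and value of joint top_nipple between -0.2 and 0.2 rad and velocity of joint top_nipple between -0.05 and 0.05 rad/s and value of joint right_nipple between -0.2 and 0.2 rad and velocity of joint right_nipple between -0.05 and 0.05 rad/s and distance of each of oil_seal, small_bearing, spanner, gear, marker, white_cup, tape_roll from where it was at the start of the episode below 0.03 m); the robot touches nothing.
It fails at once if a nipple is turned well past its white tick (more than 0.4 rad) (value of joint any of left_nipple, top_nipple, right_nipple above 0.4 rad).
It fails at once if one of the things lying about is pushed more than 30 mm (distance of any of oil_seal, small_bearing, spanner, gear, marker, white_cup, tape_roll from where it was at the start of the episode above 0.03 m).
It also fails if it takes over 64 s, if anything falls off the work surface, if the arm or the gripper's body presses on something with over 40 N, if the wrist force passes 120 N, or if a joint passes its speed limit or range.

## Working session

There is one attempt and no reset: what is moved stays moved. The work goes in short steps, Python scripts to look and compute and a tool call to move; the robot and the scene stay as the last step left them, time stands still between calls to the robot, and variables do not carry over. Pictures are saved under pics/ and viewed, at most 10 in all, crops included, and the job is handed in when it is done.

Besides the shell and the picture viewer there is one more tool, called after "Call:" as name(argument=value, ...) on one line, values as JSON. drive_tool: Moves the arm, as the interface text tells. Its arguments: {"type":"object","properties":{"targets":{"type":"array","items":{"type":"array","items":{"type":"number"}}}},"required":["targets"]}

```bash
mkdir -p pics; python3 - <<'E'
from bench import arm
import cv2,numpy as np
for n in("scene","top"):
    cv2.imwrite(f"pics/{n}0.png",arm.get_image(n))
for n in("scene","top","wrist"): print(n,arm.camera_params(n))
print(arm.read_state())
E
```

```text
scene {'fov_y': 42.020410904215304, 'cx': 330.67272234039166, 'cy': 194.45717307928481, 'rvec': array([ 1.85723163, -0.99932936,  0.59158452]), 'tvec': array([-397.02247529,  362.89861952, 1092.98817708])}
top {'fov_y': 57.51374317947374, 'cx': 317.68162583979597, 'cy': 196.81166926227678, 'rvec': array([ 2.15899018, -2.20142345,  0.13247017]), 'tvec': array([ -89.11142781,  600.40911237, 1019.38273384])}
wrist {'fov_y': 69.41797395815352, 'cx': 321.7330279149829, 'cy': 202.99559833454853, 'tool_from_camera': array([[ 1.46737576e-03, -9.65279944e-01, -2.61213469e-01,
         6.76023820e+01],
       [ 9.99998874e-01,  1.49893664e-03,  7.84057134e-05,
        -1.12708892e-01],
       [ 3.15858977e-04, -2.61213289e-01,  9.65281056e-01,
        -1.70637368e+02],
       [ 0.00000000e+00,  0.00000000e+00,  0.00000000e+00,
         1.00000000e+00]])}
{'clock': 0.1, 'joints': array([-8.48391839e-01,  3.85455875e-01,  6.76439461e-03, -4.47127035e-04,
       -1.19405292e+00, -2.58644461e-01]), 'joint_vel': array([-3.17585525e-04, -2.73366950e-03,  3.68648014e-03,  1.20023655e-03,
       -7.26695715e-05,  1.03835171e-03]), 'joint_efforts': array([-4.38848647e-04, -3.93320417e+01,  1.88930404e+01,  4.19798568e+00,
       -2.62975249e-03,  6.05823061e-06]), 'position': array([ 279.34209808, -558.43536452,  202.54436328]), 'ee_rot': array([-2.29727267e-01,  9.73254535e-01,  9.57075814e-04, -2.75555045e-04]), 'contact_force': array([-0.49790001,  0.2826271 ,  0.16667426]), 'wrist_torque': array([-0.04913402,  0.01413696,  0.00648932]), 'grasp_force': 0.0, 'gripper_width': 85.50081994167165}
```

View pics/scene0.png

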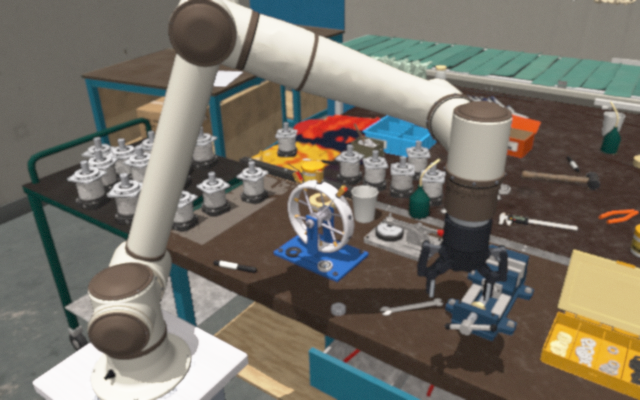

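View pics/top0.png

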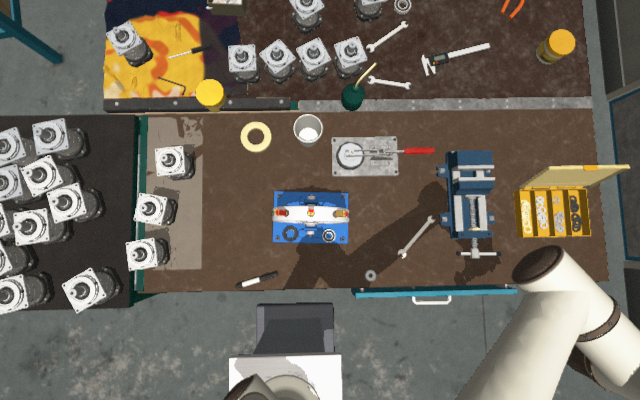

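```bash
python3 - <<'E'
import cv2,numpy as np
t=cv2.imread("pics/top0.png")[180:255,262:362]; s=cv2.imread("pics/scene0.png")[165:285,265:375]
cv2.imwrite("pics/c0.png",cv2.resize(t,None,fx=8,fy=8,interpolation=cv2.INTER_CUBIC))
cv2.imwrite("pics/c1.png",cv2.resize(s,None,fx=5,fy=5,interpolation=cv2.INTER_CUBIC))
E
```

```text
(no output)
```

View pics/c0.png

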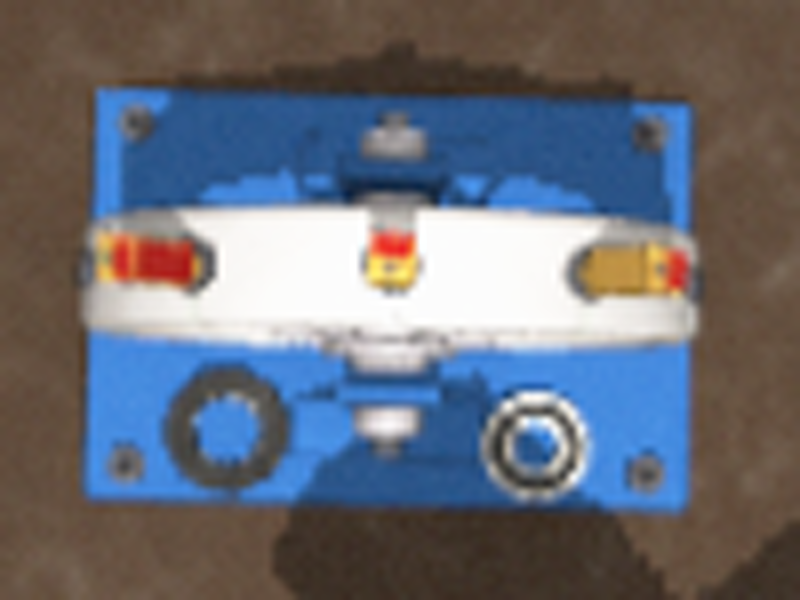

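View pics/c1.png

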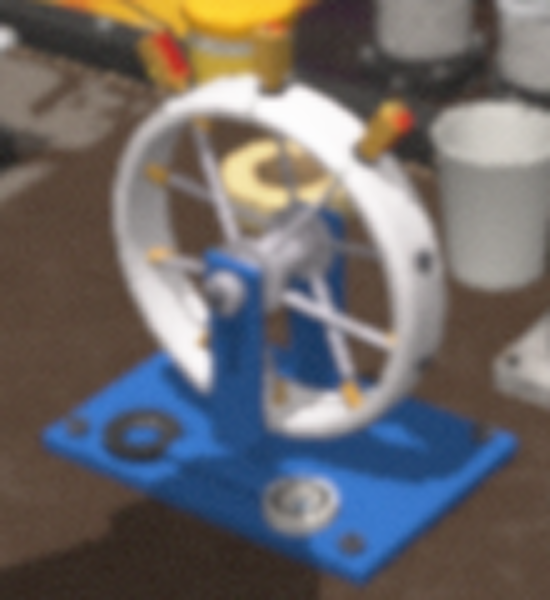

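The top crop shows the plate corners at about (96,88), (692,104), (688,512), (84,498), and the top nipple's end near (391,258). The scene crop shows corners at (45,436), (365,580), (515,438). All nipples are at their described starting angles.

```bash
cat > h.py <<'E'
import numpy as np,cv2
from bench import arm
from scipy.optimize import least_squares
from scipy.spatial.transform import Rotation as R
def K(p):
    f=200/np.tan(np.radians(p["fov_y"]/2)); return np.array([[f,0,p["cx"]],[0,f,p["cy"]],[0,0,1.]])
def proj(n,X):
    p=arm.camera_params(n); return cv2.projectPoints(np.float64(X),p["rvec"],p["tvec"],K(p),None)[0][:,0]
def world(q,P):
    c,s=np.cos(q[2]),np.sin(q[2]); P=np.float64(P); return P@np.array([[c,s,0],[-s,c,0],[0,0,1]])+[q[0],q[1],0]
E
python3 - <<'E'
from h import *
tp=(np.array([[96,88],[692,104],[688,512],[84,498],[391,258]])+.5)/8-.5+[262,180]
tX=[[75,110,12],[75,-110,12],[-75,-110,12],[-75,110,12],[0,0,261]]
sp=(np.array([[45,436],[365,580],[515,438]])+.5)/5-.5+[265,165]
sX=[[-75,110,12],[-75,-110,12],[75,-110,12]]
f=lambda q:np.r_[proj("top",world(q,tX))-tp,proj("scene",world(q,sX))-sp].ravel()
r=least_squares(f,[500,0,0]); print(r.x,np.degrees(r.x[2])); print(r.fun.reshape(-1,2).round(1))
g=lambda q:f(q)[:10]; print(least_squares(g,[500,0,0]).x)
q=r.x
P=[[0,74.06,226.9],[0,0,251],[0,-74.06,226.9]]
print(world(q,P).round(1))
s=arm.read_state(); M=R.from_quat(s["ee_rot"]).as_matrix(); print(M.round(3))
print("plan tool axes to above top grip",M.T@(world(q,P)[1]+[0,0,60]-s["position"]))
E
```

```text
[ 5.42273824e+02 -7.96815175e+01 -3.82406857e-02] -2.191029897446992
[[ 0.1 -0.1]
 [ 0.5 -0.6]
 [ 0.5 -0.2]
 [ 0.1  0.2]
 [ 0.4 -0.1]
 [-1.3 -0.1]
 [-0.9 -1.1]
 [ 0.5  0.3]]
[ 5.41937955e+02 -7.87127583e+01 -4.24898502e-02]
[[ 545.1   -5.7  226.9]
 [ 542.3  -79.7  251. ]
 [ 539.4 -153.7  226.9]]
[[-0.894 -0.447 -0.001]
 [-0.447  0.894  0.002]
 [ 0.     0.002 -1.   ]]
plan tool axes to above top grip [-449.25175859  310.86260217 -107.88078499]
```

Call:
drive_tool(targets=[[-1,0,0,-50,0],[-1,0,0,-107,0],[-1,-40,30,-107,-8],[-1,-80,60,-107,-16],[-1,-120,90,-107,-24],[-1,-160,124,-107,-32],[-1,-200,155,-107,-40],[-1,-240,186,-107,-48],[-1,-280,217,-107,-56],[-1,-320,248,-107,-61],[-1,-360,279,-107,-61],[-1,-400,310,-107,-61]])

```text
clock: 1.3
position: [496.0, -106.6, 310.4]
ee_rot: [-0.692, 0.722, 0.0, -0.0]
contact_force: [0.9, -0.5, 1.0]
gripper_width: 85.5
grasp_force: 0.0
```

```bash
cat >> h.py <<'E'
def st(): 
    s=arm.read_state(); M=R.from_quat(s["ee_rot"]).as_matrix()
    return s,M,s["position"]
def to(target):
    s,M,p=st(); d=M.T@(np.array(target)-p); h=np.degrees(np.arctan2(M[1,1],M[0,1])); print("t",round(s["clock"],1),"shift",d.round(1),"tool y heading",round(h,1),"tilt",M[:,2].round(3),"w",round(s["gripper_width"],1))
E
python3 -c "
from h import *
to([545.1,-5.7,310])"
```

```text
t 1.3 shift [-102.9  -44.8    0.4] tool y heading 177.6 tilt [-0.  0. -1.] w 85.5
```

Call:
drive_tool(targets=[[-1,-40,-18,0,0],[-1,-80,-36,0,0],[-1,-103,-45,0,0],[-1,-103,-45,0,0],[-1,-103,-45,0,0]])

```text
clock: 1.8
position: [544.8, -7.4, 309.9]
ee_rot: [-0.692, 0.722, 0.0, -0.001]
contact_force: [-0.5, 0.1, 0.5]
gripper_width: 85.0
grasp_force: 0.0
```

```bash
cat >> h.py <<'E'
def wrist(fn):
    s,M,p=st(); im=arm.get_image("wrist"); cv2.imwrite(fn,im); np.savez(fn+".npz",M=M,p=p); return im
def wproj(fn,X):
    d=np.load(fn+".npz"); c=arm.camera_params("wrist"); T=c["tool_from_camera"]
    t=(np.float64(X)-d["p"])@d["M"]; k=(t-T[:3,3])@T[:3,:3]; u=k@K(c).T; return u[:,:2]/u[:,2:]
E
python3 -c "
from h import *
wrist('pics/w0.png'); to([545.1,-5.7,310])
q=[542.3,-79.7,-.038]
a=np.radians(36);P=[[0,136*np.sin(k*a),125+136*np.cos(k*a)] for k in(1,0,-1)]
print(wproj('pics/w0.png',world(q,P)).round(1))"
```

```text
t 1.9 shift [-2.4 -0.3  0.2] tool y heading 177.6 tilt [-0.001 -0.    -1.   ] w 85.4
[[319.8 211.9]
 [319.2 117.2]
 [319.    6.1]]
```

View pics/w0.png

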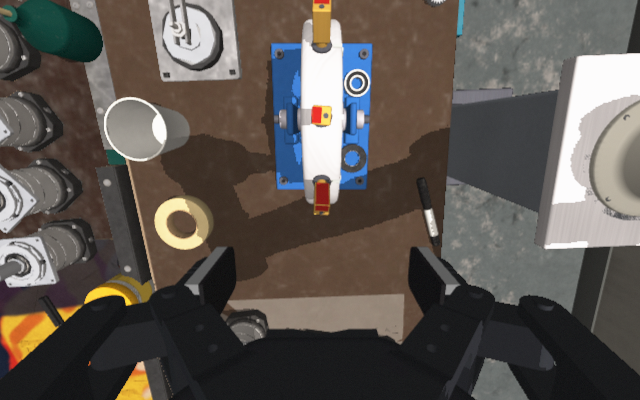

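The wrist view shows the nipple ends at (322,214), (321,116) and (321,7), within about 2 px of the prediction, so the stand x is about 1 mm less. The tool can't tilt, so I'll ratchet the left nipple: grip front to back, roll +45, regrip at -45 and roll to 0.

```bash
python3 -c "
from h import *
q=[541.2,-79.7,-.040]
for P in ([0,75,216],[0,0,233],[0,-75,216]): print(world(q,[P])); to(world(q,[P])[0])"
```

```text
[[544.19920006  -4.759992   216.        ]]
t 1.9 shift [-3.4  0.5 94.2] tool y heading 177.6 tilt [-0.001 -0.    -1.   ] w 85.4
[[541.2 -79.7 233. ]]
t 1.9 shift [71.6  0.3 77.2] tool y heading 177.6 tilt [-0.001 -0.    -1.   ] w 85.4
[[ 538.20079994 -154.640008    216.        ]]
t 1.9 shift [1.466e+02 1.000e-01 9.420e+01] tool y heading 177.6 tilt [-0.001 -0.    -1.   ] w 85.4
```

Call:
drive_tool(targets=[[-1,-3,0,40,0],[-1,-3,0,75,0],[-1,-3,0,94,0],[-1,-3,0,94,0],[1,-3,0,94,0],[1,-3,0,94,0],[1,-3,0,94,0],[1,-3,0,94,0],[1,-3,0,94,0],[1,-3,0,94,0],[1,-3,0,94,0],[1,-3,0,94,0]])

```text
clock: 3.05
position: [545.2, -4.7, 216.5]
ee_rot: [-0.692, 0.722, 0.0, -0.0]
contact_force: [0.1, 0.4, 0.1]
gripper_width: 0.1
grasp_force: 0.0
```

```bash
python3 -c "
from h import *
to([544.2,-4.8,216])
i=wrist('pics/w1.png'); cv2.imwrite('pics/w1c.png',cv2.resize(i[60:380,160:480],None,fx=1.8,fy=1.8))"
```

```text
t 3.0 shift [0.1 1.  0.5] tool y heading 177.6 tilt [-0. -0. -1.] w 0.1
```

View pics/w1c.png

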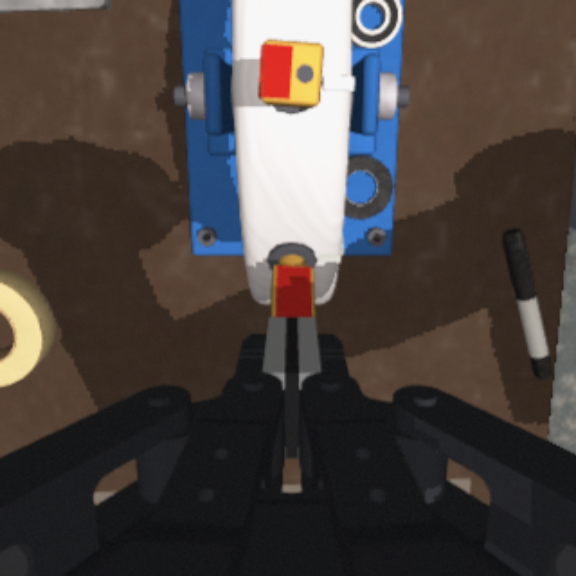

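```bash
python3 -c "
from h import *
d=np.load('pics/w1.png.npz'); q=[541.2,-79.7,-.040]
f=lambda X:((wproj('pics/w1.png',X)-[160,60]+.5)*1.8-.5).round(0)
print('tcp,grasp',f([d['p'],d['p']+[0,0,19]]).tolist())
a=np.radians(36)
B=lambda k,r,e:[0,r*np.sin(k*a)+e*np.cos(k*a),125+r*np.cos(k*a)-e*np.sin(k*a)]
print('left end, inner/outer edge, foot',f(world(q,[B(1,136,0),B(1,136,-7),B(1,136,7),B(1,108,-7)])).tolist())
print('top end',f(world(q,[B(0,136,0)])).tolist())"
```

```text
tcp,grasp [[287.0, 315.0], [287.0, 337.0]]
left end, inner/outer edge, foot [[290.0, 350.0], [290.0, 339.0], [290.0, 361.0], [290.0, 268.0]]
top end [[289.0, 80.0]]
```

The wrist crop shows the fingers fully shut at (290,320) with the red flat at rows 262-317 still visible below them, so nothing is gripped. I'll check with a montage of the scene view and a closer wrist crop.

```bash
python3 -c "
from h import *
i=cv2.imread('pics/w1.png')[190:290,260:380]; s=arm.get_image('scene'); cv2.imwrite('pics/s1.png',s); s=s[150:250,265:365]
t=arm.get_image('top')[150:250,240:340]
z=lambda a,k:cv2.resize(a,(400,400*a.shape[0]//a.shape[1]),interpolation=cv2.INTER_CUBIC)[:400]
A=z(i,0);B=z(s,0)
o=np.zeros((600,800,3),np.uint8);o[:A.shape[0],:400]=A;o[:400,400:]=B;o[400:600,:200]=cv2.resize(t,(200,200))
cv2.imwrite('pics/m1.png',o)"
```

```text
(no output)
```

View pics/m1.png

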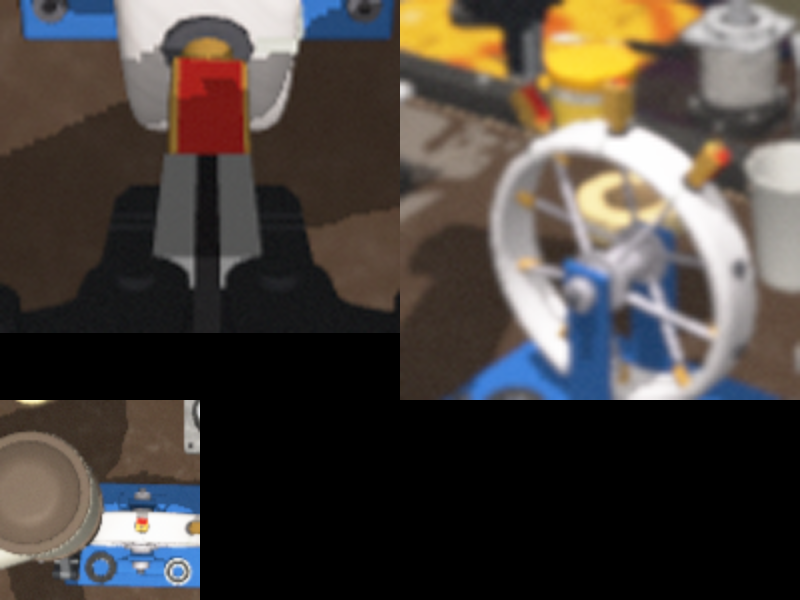

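```bash
python3 -c "
from h import *
d=np.load('pics/w1.png.npz'); q=[541.2,-79.7,-.040]
f=lambda X:((proj('scene',X)-[265,150]+.5)*4-.5+[400,0]).round(0).tolist()
print('tcp,grasp,+20',f([d['p'],d['p']+[0,0,19],d['p']+[0,0,40]]))
a=np.radians(36)
B=lambda k,r,e:[0,r*np.sin(k*a)+e*np.cos(k*a),125+r*np.cos(k*a)-e*np.sin(k*a)]
for k in (1,0,-1): print(k,'foot,grip,end',f(world(q,[B(k,100,0),B(k,108,0),B(k,126,0),B(k,136,0)])))
"
```

```text
tcp,grasp,+20 [[526.0, 118.0], [525.0, 92.0], [524.0, 63.0]]
1 foot,grip,end [[545.0, 139.0], [539.0, 128.0], [526.0, 105.0], [518.0, 91.0]]
0 foot,grip,end [[614.0, 136.0], [614.0, 125.0], [614.0, 99.0], [613.0, 85.0]]
-1 foot,grip,end [[689.0, 186.0], [695.0, 179.0], [708.0, 163.0], [716.0, 154.0]]
```

The visible fingertip edge works out to tool z ≈ -26 mm, shut, and -39 mm, open. The scene view agrees: the tip is at row ~83, so z ≈ 242. The real fingertips therefore sit about 26 mm short of the reported TCP, and the fingers closed just above the nipple. I'll open, go 26 mm lower and regrip.

Call:
drive_tool(targets=[[-1,0,0,0,0],[-1,0,0,0,0],[-1,0,0,0,0],[-1,1,1,10,0],[-1,1,1,26,0],[-1,1,1,26,0],[1,1,1,26,0],[1,1,1,26,0],[1,1,1,26,0],[1,1,1,26,0],[1,1,1,26,0],[1,1,1,26,0]])

```text
clock: 4.4
position: [545.1, -5.6, 191.2]
ee_rot: [-0.692, 0.722, -0.001, 0.001]
contact_force: [1.6, -0.3, 1.4]
gripper_width: 12.2
grasp_force: 58.6
```

Gripped now. I'll roll +45 slowly.

Call:
drive_tool(targets=[[1,0,0,0,4],[1,0,0,0,9],[1,0,0,0,14],[1,0,0,0,19],[1,0,0,0,24],[1,0,0,0,29],[1,0,0,0,34],[1,0,0,0,38],[1,0,0,0,42],[1,0,0,0,45],[1,0,0,0,45]])

```text
clock: 5.5
position: [548.6, -5.0, 193.0]
ee_rot: [-0.366, 0.931, -0.002, 0.005]
contact_force: [4.5, 1.3, 1.9]
gripper_width: 12.5
grasp_force: 139.5
```

```bash
python3 -c "
from h import *
to([544.2,-4.8,191]);s=st()[0];print(s['contact_force'],s['wrist_torque'])"
```

```text
t 5.5 shift [3.1 3.1 2. ] tool y heading 133.0 tilt [ 0.011 -0.    -1.   ] w 12.5
[4.50375906 1.30103534 1.93434794] [-0.74292674 -3.06467177  1.42579392]
```

Call:
drive_tool(targets=[[-1,0,0,0,0],[-1,0,0,0,0],[-1,0,0,0,0],[-1,0,0,0,0],[-1,0,0,0,-8],[-1,0,0,0,-16],[-1,0,0,0,-24],[-1,0,0,0,-32],[-1,0,0,0,-40],[-1,0,0,0,-45],[-1,0,0,0,-45]])

```text
clock: 6.6
position: [543.5, -6.1, 189.9]
ee_rot: [-0.692, 0.722, 0.001, -0.001]
contact_force: [0.1, -0.4, -1.9]
gripper_width: 85.6
grasp_force: 0.0
```

```bash
python3 -c "
from h import *
to([544.2,-4.8,191]);
i=wrist('pics/w2.png'); cv2.imwrite('pics/w2c.png',cv2.resize(i[130:330,222:422],None,fx=3,fy=3))"
```

```text
t 6.6 shift [-1.3 -0.7 -1.1] tool y heading 177.5 tilt [-0.002 -0.    -1.   ] w 85.6
```

View pics/w2c.png

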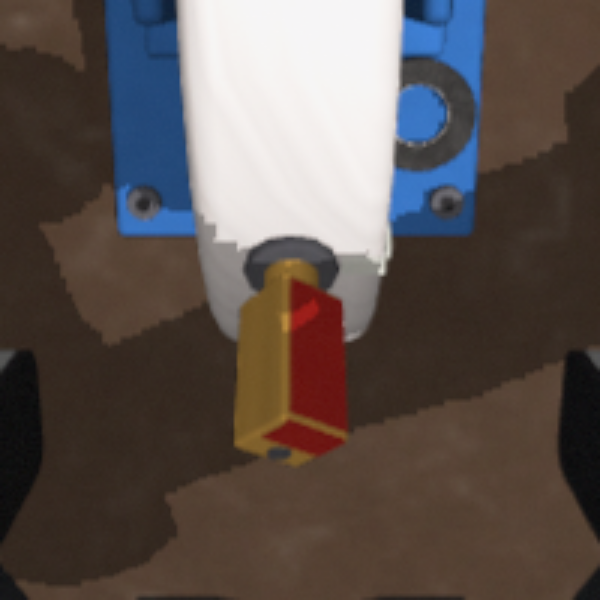

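The view shows the left nipple at about -45°, with the red flat facing front-right (edges at columns 237, 290, 347). I'll roll on to -45, close, and roll back to 0.

Call:
drive_tool(targets=[[-1,-1,0,0,-8],[-1,-1,0,0,-16],[-1,-1,0,0,-24],[-1,-1,0,0,-32],[-1,-1,0,0,-40],[-1,-1,0,0,-46],[1,-1,0,0,-46],[1,-1,0,0,-46],[1,-1,0,0,-46],[1,-1,0,0,-46],[1,-1,0,0,-46],[1,-1,0,0,-46]])

```text
clock: 7.85
position: [543.3, -5.4, 190.8]
ee_rot: [0.919, -0.395, -0.001, 0.001]
contact_force: [-2.8, -0.6, 4.2]
gripper_width: 18.1
grasp_force: 53.6
```

Call:
drive_tool(targets=[[1,0,0,0,5],[1,0,0,0,10],[1,0,0,0,15],[1,0,0,0,20],[1,0,0,0,25],[1,0,0,0,30],[1,0,0,0,35],[1,0,0,0,40],[1,0,0,0,44],[1,0,0,0,46],[1,0,0,0,46],[1,0,0,0,46]])

```text
clock: 9.05
position: [545.8, -3.6, 192.5]
ee_rot: [-0.692, 0.721, -0.001, 0.002]
contact_force: [-2.2, 2.8, 6.9]
gripper_width: 12.6
grasp_force: 59.8
```

```bash
python3 -c "
from h import *
to([544.2,-4.8,191]);s=st()[0];print(s['contact_force'],s['wrist_torque'])"
```

```text
t 9.1 shift [1.3 1.5 1.5] tool y heading 177.7 tilt [ 0.005  0.001 -1.   ] w 12.6
[-2.23852798  2.77659195  6.85378377] [0.56331411 0.62307539 0.03782176]
```

Call:
drive_tool(targets=[[-1,0,0,0,0],[-1,0,0,0,0],[-1,0,0,0,0],[-1,0,0,0,0],[-1,0,0,-35,0],[-1,0,0,-70,0],[-1,37,1,-70,0],[-1,74,3,-70,0],[-1,74,3,-70,0],[-1,74,3,-70,0]])

```text
clock: 10.05
position: [538.0, -79.2, 260.3]
ee_rot: [-0.691, 0.723, 0.0, 0.0]
contact_force: [-0.0, 0.1, -1.0]
gripper_width: 85.4
grasp_force: 0.0
```

```bash
python3 -c "
from h import *
to([541.2,-80.5,207])
i=wrist('pics/w3.png'); cv2.imwrite('pics/w3c.png',cv2.resize(i[30:330,172:472],None,fx=2,fy=2))
q=[541.2,-81,-.040]
a=np.radians(36)
B=lambda k,r,e:[0,r*np.sin(k*a)+e*np.cos(k*a),125+r*np.cos(k*a)-e*np.sin(k*a)]
print(((wproj('pics/w3.png',world(q,[B(k,136,0) for k in (1,0,-1)]))-[172,30])*2).round(0))"
```

```text
t 10.1 shift [ 1.2 -3.3 53.3] tool y heading 177.5 tilt [-0.  0. -1.] w 85.4
[[288. 572.]
 [284. 405.]
 [284. 142.]]
```

View pics/w3c.png

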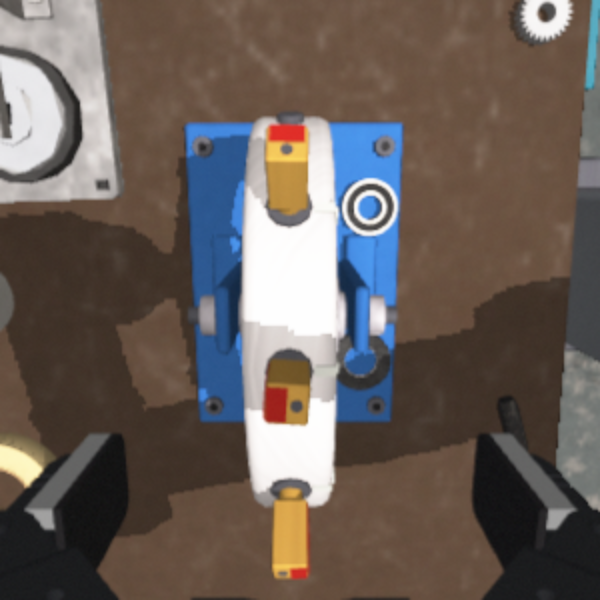

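Left nipple is done: its red face squarely faces the front, end at (290,573). The top nipple's end is at (287,405), with red at the back, matching the prediction.

Call:
drive_tool(targets=[[-0.3,1,-1,20,0],[-0.3,2,-2,40,0],[-0.3,2,-2.5,52,0],[-0.3,2,-2.5,52,0],[1,2,-2.5,52,0],[1,2,-2.5,52,0],[1,2,-2.5,52,0],[1,2,-2.5,52,0],[1,2,-2.5,52,0]])

```text
clock: 11.0
position: [542.2, -80.4, 209.9]
ee_rot: [-0.692, 0.722, -0.002, 0.002]
contact_force: [3.9, -0.6, 2.6]
gripper_width: 12.7
grasp_force: 58.8
```

Call:
drive_tool(targets=[[1,0,0,0,8],[1,0,0,0,16],[1,0,0,0,24],[1,0,0,0,32],[1,0,0,0,40],[1,0,0,0,48],[1,0,0,0,56],[1,0,0,0,64],[1,0,0,0,72],[1,0,0,0,80],[1,0,0,0,87],[1,0,0,0,90]])

```text
clock: 12.2
position: [542.2, -80.4, 209.9]
ee_rot: [0.022, 1.0, 0.0, 0.002]
contact_force: [3.4, 0.8, 2.2]
gripper_width: 12.8
grasp_force: 58.8
```

```bash
python3 -c "
from h import *
to([540.5,-81,208]);s=st()[0];print(s['contact_force'],s['wrist_torque'],s['joints'][5])"
```

```text
t 12.2 shift [ 1.6 -0.7  1.9] tool y heading 87.4 tilt [ 0.004  0.    -1.   ] w 12.8
[3.41830803 0.75829011 2.19599348] [ 0.28387154 -0.77277953  0.09644449] -1.7647820005457295
```

Call:
drive_tool(targets=[[-0.3,0,0,0,0],[-0.3,0,0,0,0],[-0.3,0,0,0,0],[-0.3,0,0,0,0],[-0.3,0,0,0,0],[-0.3,0,0,0,-8],[-0.3,0,0,0,-16],[-0.3,0,0,0,-24],[-0.3,0,0,0,-32],[-0.3,0,0,0,-40],[-0.3,0,0,0,-48],[-0.3,0,0,0,-56]])

```text
clock: 13.4
position: [540.4, -80.6, 208.4]
ee_rot: [-0.453, 0.891, 0.0, -0.0]
contact_force: [0.2, -0.4, -0.7]
gripper_width: 55.2
grasp_force: 0.0
```

Call:
drive_tool(targets=[[-0.3,0,0,0,-8],[-0.3,0,0,0,-16],[-0.3,0,0,0,-24],[-0.3,0,0,0,-32],[-0.3,0,0,0,-34],[-0.3,0,0,0,-34],[1,0,0,0,-34],[1,0,0,0,-34],[1,0,0,0,-34],[1,0,0,0,-34],[1,0,0,0,-34]])

```text
clock: 14.5
position: [542.0, -80.6, 208.9]
ee_rot: [-0.692, 0.722, -0.001, 0.001]
contact_force: [4.7, -0.9, -1.1]
gripper_width: 12.9
grasp_force: 58.6
```

Call:
drive_tool(targets=[[1,0,0,0,8],[1,0,0,0,16],[1,0,0,0,24],[1,0,0,0,32],[1,0,0,0,40],[1,0,0,0,48],[1,0,0,0,56],[1,0,0,0,64],[1,0,0,0,72],[1,0,0,0,80],[1,0,0,0,87],[1,0,0,0,90]])

```text
clock: 15.7
position: [541.9, -80.2, 208.9]
ee_rot: [0.023, 1.0, 0.0, 0.002]
contact_force: [4.7, -0.0, -0.8]
gripper_width: 12.9
grasp_force: 58.7
```

```bash
python3 -c "
from h import *
to([540.5,-81,208]);s=st()[0];print(s['contact_force'],s['wrist_torque'],s['joints'][5])"
```

```text
t 15.7 shift [ 1.4 -0.8  0.9] tool y heading 87.4 tilt [ 0.003  0.001 -1.   ] w 12.9
[ 4.68075291 -0.00682634 -0.77084242] [ 0.07285495 -1.32119941  0.13894152] -1.764861899582026
```

Call:
drive_tool(targets=[[-1,0,0,0,0],[-1,0,0,0,0],[-1,0,0,0,0],[-1,0,0,0,0],[-1,0,0,-35,0],[-1,0,0,-55,-8],[-1,0,0,-55,-16],[-1,0,0,-55,-24],[-1,0,0,-55,-32],[-1,0,0,-55,-40],[-1,0,0,-55,-48],[-1,0,0,-55,-56]])

```text
clock: 16.9
position: [540.2, -80.6, 263.5]
ee_rot: [-0.453, 0.891, 0.0, -0.0]
contact_force: [-0.3, -0.3, -0.5]
gripper_width: 85.2
grasp_force: 0.0
```

Call:
drive_tool(targets=[[-1,0,0,0,-8],[-1,0,0,0,-16],[-1,0,0,0,-24],[-1,0,0,0,-32],[-1,0,0,0,-34],[-1,0,0,0,-34],[-1,0,0,0,-34]])

```text
clock: 17.6
position: [540.4, -80.6, 263.5]
ee_rot: [-0.692, 0.722, 0.0, -0.0]
contact_force: [-0.2, 0.2, -0.3]
gripper_width: 85.4
grasp_force: 0.0
```

```bash
python3 -c "
from h import *
to([537.6,-156,191])
i=wrist('pics/w4.png'); cv2.imwrite('pics/w4c.png',cv2.resize(i[30:330,172:472],None,fx=2,fy=2))
q=[540.6,-81,-.040]
a=np.radians(36)
B=lambda k,r,e:[0,r*np.sin(k*a)+e*np.cos(k*a),125+r*np.cos(k*a)-e*np.sin(k*a)]
print(((wproj('pics/w4.png',world(q,[B(k,136,0) for k in (1,0,-1)]))-[172,30])*2).round(0))"
```

```text
t 17.6 shift [75.5 -0.5 72.5] tool y heading 177.5 tilt [-0.  0. -1.] w 85.4
[[296. 570.]
 [294. 405.]
 [294. 147.]]
```

View pics/w4c.png

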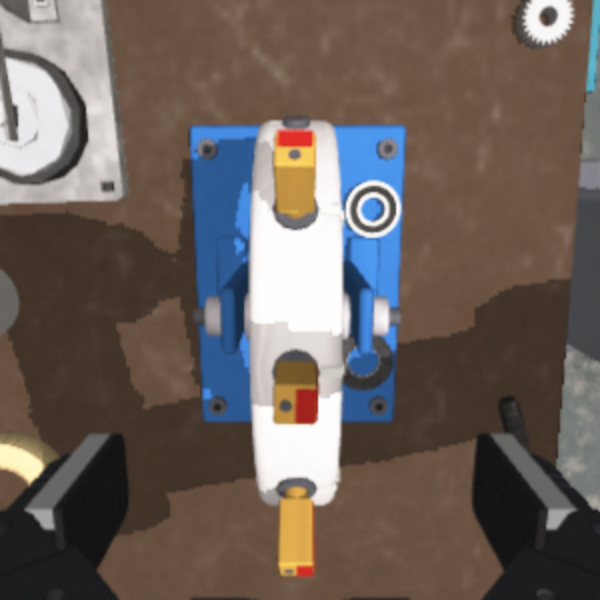

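The top nipple now faces the front (end at (297,405), red on the right). Next is the right one, whose end at (295,145) is as predicted.

Call:
drive_tool(targets=[[-1,40,0,0,0],[-1,75,0,0,0],[-1,75,0,0,0],[-1,75,0,35,0],[-1,75,0,60,0],[-1,75,0,72,0],[-1,75,0,72,0],[1,75,0,72,0],[1,75,0,72,0],[1,75,0,72,0],[1,75,0,72,0],[1,75,0,72,0]])

```text
clock: 18.85
position: [539.0, -155.6, 192.4]
ee_rot: [-0.692, 0.722, -0.002, 0.002]
contact_force: [3.5, 0.8, 2.8]
gripper_width: 12.8
grasp_force: 44.9
```

Call:
drive_tool(targets=[[1,0,0,0,4],[1,0,0,0,9],[1,0,0,0,14],[1,0,0,0,19],[1,0,0,0,24],[1,0,0,0,29],[1,0,0,0,34],[1,0,0,0,38],[1,0,0,0,42],[1,0,0,0,45],[1,0,0,0,45]])

```text
clock: 19.95
position: [535.9, -157.9, 195.1]
ee_rot: [-0.364, 0.932, -0.002, -0.002]
contact_force: [-5.8, -5.3, 13.2]
gripper_width: 12.5
grasp_force: 120.2
```

```bash
python3 -c "
from h import *
to([537.6,-156,191]);s=st()[0];print(s['contact_force'],s['wrist_torque'],s['joints'][5])"
```

```text
t 19.9 shift [-2.5  0.2  4.1] tool y heading 132.6 tilt [-0.002 -0.005 -1.   ] w 12.5
[-5.83333001 -5.25775043 13.15853799] [-0.97693869  2.34899721  0.34724517] -0.8354691280754242
```

Call:
drive_tool(targets=[[-1,0,0,0,0],[-1,0,0,0,0],[-1,0,0,0,0],[-1,0,0,0,0],[-1,0,0,0,-8],[-1,0,0,0,-16],[-1,0,0,0,-24],[-1,0,0,0,-32],[-1,0,0,0,-40],[-1,0,0,0,-45],[-1,0,0,0,-45]])

```text
clock: 21.05
position: [537.4, -155.3, 191.1]
ee_rot: [-0.692, 0.722, 0.0, -0.0]
contact_force: [-0.3, 0.2, -0.5]
gripper_width: 85.5
grasp_force: 0.0
```

```bash
cat >> h.py <<'E'
def runs(fn,rows,c0=280,c1=370):
    h=cv2.cvtColor(cv2.imread(fn),cv2.COLOR_BGR2HSV)
    for r in rows:
        x=h[r,c0:c1]; v=(x[:,1]>120)&(x[:,2]>60)
        red=np.where(v&((x[:,0]<8)|(x[:,0]>172)))[0]+c0; br=np.where(v&(x[:,0]>=9)&(x[:,0]<32))[0]+c0
        f=lambda a:(len(a),a.min(),a.max()) if len(a) else 0
        print(r,'red',f(red),'brass',f(br))
E
python3 -c "
from h import *
to([537.6,-156,191]); wrist('pics/w5.png')
q=[540.6,-81,-.040]; a=np.radians(36)
B=lambda k,r,e:[0,r*np.sin(k*a)+e*np.cos(k*a),125+r*np.cos(k*a)-e*np.sin(k*a)]
print(wproj('pics/w5.png',world(q,[B(-1,136,0),B(-1,108,0)])).round(0))
runs('pics/w5.png',range(160,290,8))
print('ref w2');runs('pics/w2.png',range(220,290,8))"
```

```text
t 21.1 shift [ 0.7 -0.2  0.1] tool y heading 177.6 tilt [-0.001  0.    -1.   ] w 85.5
[[318. 257.]
 [319. 266.]]
160 red 0 brass 0
168 red 0 brass 0
176 red 0 brass 0
184 red 0 brass 0
192 red 0 brass 0
200 red 0 brass 0
208 red 0 brass 0
216 red 0 brass 0
224 red 0 brass 0
232 red 0 brass 0
240 red (3, np.int64(317), np.int64(319)) brass (2, np.int64(315), np.int64(316))
248 red (20, np.int64(311), np.int64(330)) brass (2, np.int64(309), np.int64(310))
256 red (15, np.int64(319), np.int64(333)) brass (20, np.int64(303), np.int64(337))
264 red 0 brass (26, np.int64(302), np.int64(334))
272 red 0 brass (22, np.int64(308), np.int64(329))
280 red 0 brass (7, np.int64(318), np.int64(324))
288 red 0 brass 0
ref w2
220 red 0 brass (17, np.int64(311), np.int64(327))
228 red (13, np.int64(319), np.int64(331)) brass (11, np.int64(308), np.int64(318))
236 red (17, np.int64(319), np.int64(335)) brass (17, np.int64(302), np.int64(318))
244 red (18, np.int64(319), np.int64(336)) brass (18, np.int64(301), np.int64(318))
252 red (18, np.int64(319), np.int64(336)) brass (18, np.int64(301), np.int64(318))
260 red (19, np.int64(319), np.int64(337)) brass (19, np.int64(300), np.int64(318))
268 red (15, np.int64(323), np.int64(337)) brass (24, np.int64(300), np.int64(338))
276 red (24, np.int64(312), np.int64(335)) brass (14, np.int64(300), np.int64(337))
284 red 0 brass (8, np.int64(316), np.int64(323))
```

Image code shows the end as a diamond (columns 302-337), with red at the upper right, so it is at about -45°. Finishing.

Call:
drive_tool(targets=[[-1,0,0,0,-8],[-1,0,0,0,-16],[-1,0,0,0,-24],[-1,0,0,0,-32],[-1,0,0,0,-40],[-1,0,0,0,-46],[1,0,0,0,-46],[1,0,0,0,-46],[1,0,0,0,-46],[1,0,0,0,-46],[1,0,0,0,-46],[1,0,0,0,-46]])

```text
clock: 22.3
position: [539.4, -154.0, 192.0]
ee_rot: [0.919, -0.395, 0.002, -0.002]
contact_force: [1.4, 3.7, 0.2]
gripper_width: 18.0
grasp_force: 52.7
```

Call:
drive_tool(targets=[[1,0,0,0,5],[1,0,0,0,10],[1,0,0,0,15],[1,0,0,0,20],[1,0,0,0,25],[1,0,0,0,30],[1,0,0,0,35],[1,0,0,0,40],[1,0,0,0,44],[1,0,0,0,46],[1,0,0,0,46],[1,0,0,0,46]])

```text
clock: 23.5
position: [538.8, -156.1, 193.9]
ee_rot: [-0.692, 0.722, -0.002, 0.001]
contact_force: [1.5, -1.4, 6.4]
gripper_width: 12.3
grasp_force: 60.3
```

Call:
drive_tool(targets=[[-1,0,0,0,0],[-1,0,0,0,0],[-1,0,0,0,0],[-1,0,0,0,0],[-1,0,0,-35,0],[-1,0,0,-70,0],[-1,-37,0,-72,0],[-1,-75,0,-72,0],[-1,-75,0,-72,0],[-1,-75,0,-72,0]])

```text
clock: 24.5
position: [540.4, -79.9, 263.4]
ee_rot: [-0.693, 0.721, 0.0, -0.0]
contact_force: [0.8, 0.0, -0.0]
gripper_width: 85.1
grasp_force: 0.0
```

```bash
python3 -c "
from h import *
to([537.6,-156,191]); wrist('pics/w6.png')
q=[540.6,-81,-.040]; a=np.radians(36)
B=lambda k,r,e:[0,r*np.sin(k*a)+e*np.cos(k*a),125+r*np.cos(k*a)-e*np.sin(k*a)]
print(wproj('pics/w6.png',world(q,[B(k,136,0) for k in (1,0,-1)])).round(0))
runs('pics/w6.png',[*range(90,140,4),*range(220,244,4),*range(284,320,4)])
im=cv2.imread('pics/w6.png');h=cv2.cvtColor(im,cv2.COLOR_BGR2HSV)
m=((h[...,1]>120)&(h[...,2]>60)&((h[...,0]<32)|(h[...,0]>172))).astype(np.uint8);m[:,:295]=0;m[:,350:]=0
m[:85]=0
n,l,s,c=cv2.connectedComponentsWithStats(m)
for k in range(1,n):
    if s[k,4]>100: print(s[k],cv2.minAreaRect(np.argwhere(l==k)[:,::-1].astype(np.float32)))"
```

```text
t 24.5 shift [76.1 -0.3 72.4] tool y heading 177.7 tilt [-0. -0. -1.] w 85.1
[[320. 314.]
 [319. 232.]
 [319. 103.]]
90 red 0 brass 0
94 red 0 brass 0
98 red (11, np.int64(320), np.int64(330)) brass (10, np.int64(310), np.int64(319))
102 red (10, np.int64(321), np.int64(330)) brass (4, np.int64(310), np.int64(319))
106 red (10, np.int64(321), np.int64(330)) brass (11, np.int64(310), np.int64(320))
110 red 0 brass (21, np.int64(310), np.int64(330))
114 red 0 brass (21, np.int64(310), np.int64(330))
118 red 0 brass (21, np.int64(310), np.int64(330))
122 red 0 brass (20, np.int64(311), np.int64(330))
126 red (1, np.int64(330), np.int64(330)) brass (19, np.int64(311), np.int64(329))
130 red 0 brass (19, np.int64(311), np.int64(329))
134 red 0 brass (18, np.int64(311), np.int64(328))
138 red 0 brass 0
220 red 0 brass (21, np.int64(310), np.int64(330))
224 red (11, np.int64(320), np.int64(330)) brass (11, np.int64(309), np.int64(319))
228 red (11, np.int64(320), np.int64(330)) brass (11, np.int64(309), np.int64(319))
232 red (11, np.int64(320), np.int64(330)) brass (5, np.int64(309), np.in
[... 239 characters left out ...]
rass (19, np.int64(311), np.int64(329))
292 red 0 brass (18, np.int64(311), np.int64(328))
296 red (1, np.int64(329), np.int64(329)) brass (18, np.int64(311), np.int64(328))
300 red (1, np.int64(329), np.int64(329)) brass (18, np.int64(311), np.int64(328))
304 red 0 brass (19, np.int64(311), np.int64(329))
308 red 0 brass (18, np.int64(311), np.int64(328))
312 red (2, np.int64(328), np.int64(329)) brass (16, np.int64(311), np.int64(326))
316 red (8, np.int64(321), np.int64(328)) brass (8, np.int64(312), np.int64(319))
[310  95  21  43 816] ((320.0, 116.0), (42.0, 20.0), 90.0)
[309 210  22  31 624] ((319.5, 225.0), (30.0, 21.0), 90.0)
[311 273  19  45 780] ((320.0, 295.0), (44.0, 18.0), 90.0)
```

All three nipples are square to the view, with the red half at the front, and the robot is clear.

```bash
python3 -c "
from bench import arm
print(arm.job_done())"
```

```text
the job is handed in; nothing more can be done
None
```

The job is handed in: all three nipples were turned in order and let go with red facing the front tick (square in the last wrist picture), at about 25 s; the hand-in gave no verdict, and I did not measure the bystanders at the end.

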